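Find the shaft flat and hold the collar on it

TASK

Get the loose shaft collar ready for tightening on the gearmotor: first take the bare upright shaft between the fingertips and turn it until you feel its flat squarely between them, pinched front to back, facing the front of the gearmotor (the pointer-rib side, away from the motor barrel). Then put the collar over the shaft with its thumb screw also facing the front, so that the screw's tip lies over the flat, and finish while still holding the collar in the gripper, level, about half-way up the flat and clear of the ledge below it; do not let go. Leave the nail tin and the torch where they are.

Things in the scene. Friction and masses are not known exactly. Their poses are not given: they have to be found in the camera images.
- gearmotor: Gearmotor fixed to the bench: aluminium housing 90 x 84 mm, top 62 mm up, with a 48 mm round boss up to 70 mm. Origin: on the bench, on the upright shaft's axis; z up. FRONT = -x: a pointer rib (18 x 6 x 5 mm) stands at the front edge of the housing's top; the motor barrel (56 mm thick, to 104 mm from the axis) sticks out behind, +x. Flange 110 x 100 x 8 mm.
- shaft_axis (a point): Point on the shaft's axis half-way up its flat, 107.5 mm above the bench; axes as the gearmotor's. The upright steel shaft is round, 24 mm diameter, from 70 to 85 mm up; from 85 (the ledge) to 130 mm one flat is cut into one side, leaving 20.5 mm across flat and opposite side (24 mm across the other way); from 130 to 135 mm it tapers to a 14 mm tip.
- shaft (a joint): Angle of the shaft about its upright axis, rad, counterclockwise from above; 0 = flat faces the gearmotor's front. It starts anywhere between -1.4 and 1.4. It turns stiffly (0.04 N m friction) and stays where it is left; it is free to turn by hand.
- shaft_flat (a point): The flat on the shaft (flat_face in the rules): a plane 17 mm wide and 45 mm high. Origin at the centre of the flat's surface, 8.5 mm from the shaft's axis, 107.5 mm above the bench; its -x axis points outward from the flat, z up. Turns with the shaft.
- collar_center (a point): Centre (half-way up, on the bore's axis) of the loose steel shaft collar, which starts lying flat on the bench: ring of 48 mm outer diameter, 27 mm bore, 18 mm high, about 0.15 kg; z along the bore. A thumb screw goes through its -x side at half height. The +y and -y sides are bare and can be gripped.
- collar_screw (a point): Centre of the thumb screw's knurled head (11 mm diameter, 27 to 37 mm from the bore's axis) on the collar's -x side, at half height. The screw's 6 mm wide tip stands into the bore to 9.5 mm from the axis, so the collar passes down along the flat only with the screw within about 0.2 rad of the flat's direction.
- collar: The collar itself; origin at the centre of its underside, 9 mm below collar_center; axes as collar_center's.
- nail_tin: Bystander: small round open tin, 67 mm across, 43 mm high. Origin at the centre of its underside.
- torch: Bystander: black torch lying on the bench, 119 mm long, 34 mm thick. Origin on its underside.
Mind the look-alikes: they are no part of the job. There is more than one size of the collar; the job needs the smallest.

How it is judged:
By the outcome, as a careful person would: the job done as asked, in the order asked, and still so for the second after the job is handed in, while the arm keeps its last pose, push and grip.
It also fails if it takes over 58 s, if anything falls off the work surface, if the arm or the gripper's body presses on something with over 40 N, if the wrist force passes 120 N, or if a joint passes its speed limit or range.

ROBOT

A 6-joint arm with a two-finger parallel gripper is mounted at the origin on the work surface; the furniture and walls round the work are solid. World frame = base frame: x ahead of the robot, y to its left, z up, the work surface at z = 0. Lengths are in m, angles in degrees, forces in N, time in s.
With the tool pointing down it reaches from about 0.35 to 0.875 m from the base axis. Payload 4.2 kg.
Tool frame: the origin (TCP) lies midway between the tips of the shut fingers; the grasp point (between the pads) lies 19 mm behind it; z points along the fingers, y is the line along which they close (so a half turn about z gives the same grasp; the last joint's range is limited). The gripper opens to 87 mm and grips with 3 to 60 N. Pads are 19 mm wide; open, the fingers measure 117 mm over their backs; the gripper's body (75 mm by 190 mm) begins 51 mm behind the grasp point.
Start: joints at [-55.428, 22.042, 0.453, 0, -68.411, -14.817], TCP at [0.211, -0.588, 0.196] pointing down, gripper open.
Joint ranges: [-179.83, 179.83], [-69.29, 118.12], [-61.27, 80.66], [-181.25, 117.63], [-171.15, -9.14], [-177.46, 177.46]. Speed limits (degrees/s): [159.86, 159.86, 180, 180, 180, 180].

INTERFACE

Orientations are given as a 3x3 rotation matrix whose columns are the frame's x, y, z axes.
In Python, from station import r, cams gives the robot as it stands.
- The arm moves only by the tool play_rows, never from a script. Its argument "commands" is text: rows parted by semicolons, each of 6 numbers parted by spaces: the shift along the world's x, y, z normalised to -1 to 1, where 1 is 30 mm, then the turn, a rotation vector about the world's x, y, z normalised to -1 to 1, where 1 is 0.15 rad. A call has 1 to 20 rows; each row shifts and turns the commanded pose from where the row before left it; what a row does not reach is not made up. A row lasts 1/10 s, in which the tool goes at most 50 mm and 8.59 degrees, less where a joint would pass 70% of its speed; a pose out of reach is approached as far as the arm can. A call with a number of a shift or a turn outside -1 to 1 is refused whole. A call with a gripper value outside its range is refused whole. "grip" is the finger opening in mm, from 0 to 87, set as the call begins (left out, the last holds). The fingers move at their own pace and stop on an object; the grip force is fixed at half the most. Time passes only in rows, so rows that do not move let the fingers close. It gives the time, the measured TCP pose, the force, the opening and the grip force at its end, in the units of the state.
- r.sense(): the state, without advancing time (a new reading comes with each control period).
- cams.capture(name): name is "side" or "top"; returns (picture, depth): 480x640x3 uint8, blue, green, red; 480x640 float32, m along the optical axis (not along the pixel's ray), 0 where there is no reading.
- cams.camera_info(name): a dict with "mtx" (3x3 intrinsics, pixels), "R" (3x3) and "t" (3): a world point X has camera coordinates R X + t. Camera axes: x right, y down, z forward; pixel columns grow to the right and rows downward; lengths in m; the calibration is good to about 2 mm. A picture is of the moment at which its call begins. camera_info takes no time and is no camera call.
- r.finish_job(): hands the job in; it is judged then, once.
The state is a dict: "time_s": time; "joints": joint angles; "joint_velocities": joint speeds; "effort": joint torques, N m; "tcp_pos": TCP position; "ee_rot": TCP orientation; "wrist_force": force on the tool from outside, world axes, zero at the start; "moment": the same for the moment, N m; "gripper_width": opening from 0.0 (shut) to 1.0 (fully open); "gripper_force": force on a finger pad.
Only numpy, scipy, OpenCV 4.12 (cv2) and the standard library are available. Lean on these libraries where they do the work, as an engineer would, in place of code of your own. Each camera call takes 0.05 s, during which the arm holds its last target. There are 200 camera calls.

## Working session

There is one attempt and no reset: what is moved stays moved. The work goes in short steps, Python scripts to look and compute and a tool call to move; the robot and the scene stay as the last step left them, time stands still between calls to the robot, and variables do not carry over. Pictures are saved under pics/ and viewed, at most 10 in all, crops included, and the job is handed in when it is done.

Besides the shell and the picture viewer there is one more tool, called after "Request:" as a command line: name --argument value ..., lists and objects as JSON in quotes. play_rows: Moves the arm, as the interface text tells. Scaled input: -1 to 1 covers 30 mm each way for a shift and 0.15 rad each way for a turn. Its arguments: {"type":"object","properties":{"commands":{"type":"string"},"grip":{"type":"number"}},"required":["commands"]}

```bash
mkdir -p pics; ls
python3 - <<'E'
from station import r,cams
import cv2,numpy as np
for n in ("top","side"):
    p,d=cams.capture(n); cv2.imwrite(f"pics/{n}0.png",p); np.save(f"{n}0.npy",d)
    i=cams.camera_info(n); print(n,np.round(i["mtx"],1).tolist(),np.round(i["R"],3).tolist(),np.round(i["t"],3))
s=r.sense();print(s["time_s"],s["tcp_pos"],np.round(s["ee_rot"],3).tolist())
E
```

```text
pics
top [[608.4, 0.0, 330.9], [0.0, 608.4, 237.7], [0.0, 0.0, 1.0]] [[0.014, -1.0, 0.013], [-0.997, -0.014, -0.069], [0.07, -0.012, -0.998]] [-0.052  0.477  1.184]
side [[443.6, 0.0, 318.0], [0.0, 443.6, 247.2], [0.0, 0.0, 1.0]] [[-0.99, -0.141, -0.01], [-0.119, 0.867, -0.484], [0.077, -0.477, -0.875]] [0.463 0.148 0.879]
0.1 [ 0.21104957 -0.58763802  0.19455393] [[-0.941, -0.338, -0.001], [-0.338, 0.941, 0.002], [0.0, 0.002, -1.0]]
```

View pics/top0.png

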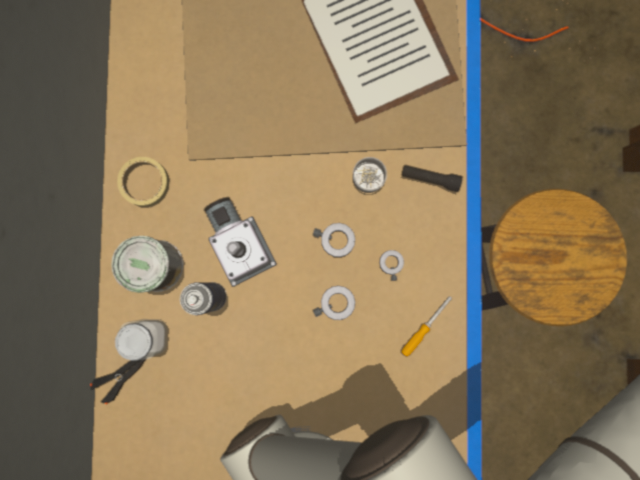

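View pics/side0.png

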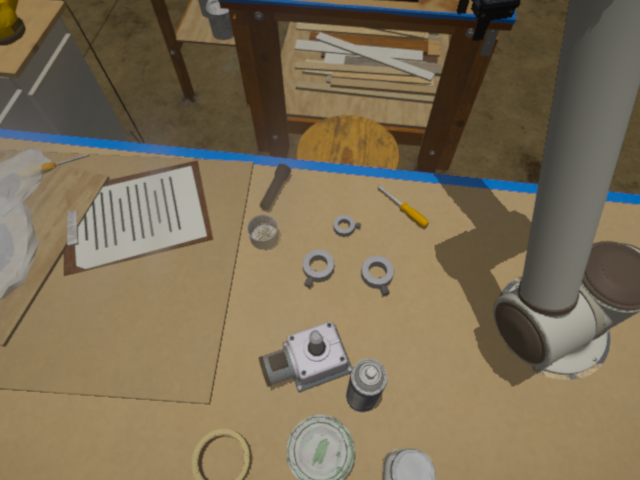

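The top view shows three collars: large at (338,240), large at (337,303), and small at (391,263) with its screw at (394,278). I choose the small one. The gearmotor's shaft is at (237,248), its barrel at (222,212) (so the front is lower right), and a can stands close by at (197,299). The tin is at (369,176) and the torch at (432,178).

```bash
cat > h.py <<'E'
import numpy as np,cv2
from station import r,cams
def ray(n,px,z):
    i=cams.camera_info(n);R,t=np.array(i["R"]),np.array(i["t"]);c=-R.T@t
    d=R.T@np.linalg.inv(i["mtx"])@np.array([px[0],px[1],1.]);return c+d*(z-c[2])/d[2]
def proj(n,X):
    i=cams.camera_info(n);p=np.array(i["mtx"])@(np.array(i["R"])@np.array(X)+i["t"]);return p[:2]/p[2]
def pts(n,d):
    i=cams.camera_info(n);v,u=np.mgrid[:480,:640];K=np.array(i["mtx"])
    c=np.stack([(u-K[0,2])/K[0,0]*d,(v-K[1,2])/K[1,1]*d,d],-1)
    return (c-np.array(i["t"]))@np.array(i["R"])
E
python3 - <<'E'
from h import *
t=cv2.imread("pics/top0.png");s=cv2.imread("pics/side0.png")
a=cv2.resize(t[190:310,190:290],(500,600),interpolation=cv2.INTER_CUBIC)
b=cv2.resize(t[240:290,365:415],(300,300),interpolation=cv2.INTER_CUBIC)
c=cv2.resize(s[320:400,255:355],(300,240),interpolation=cv2.INTER_CUBIC)
cv2.imwrite("pics/crop0.png",np.hstack([a,np.vstack([b,np.pad(c,((0,60),(0,0),(0,0)))])]))
P=pts("top",np.load("top0.npy"))
print("small ring",ray("top",(391,263),.018),"screw",ray("top",(394,278),.009),"shaft",ray("top",(237,248),.13))
for lo,hi,nm in((.055,.066,"housing"),(.1,.14,"shaft top")):
    m=(P[...,2]>lo)&(P[...,2]<hi);m[:,:205]=0;m[:, 280:]=0;m[:200]=0;m[285:]=0
    q=P[m];print(nm,len(q),q.mean(0),q.min(0),q.max(0))
for (u,v) in((197,299),(142,262),(133,340),(369,176),(238,245),(222,212)):print((u,v),np.round(P[v-2:v+3,u-2:u+3].reshape(-1,3).mean(0),3))
# side depth heights
Q=pts("side",np.load("side0.npy"))
m=(Q[...,2]>.09)&(Q[...,2]<.14);m[:320]=0;m[365:]=0;m[:,:290]=0;m[:,345:]=0
print("side shaft",m.sum(),Q[m].mean(0),Q[m].min(0),Q[m].max(0))
E
```

```text
small ring [ 0.42880888 -0.16416979  0.018     ] screw [ 0.3994665  -0.17131669  0.009     ] shaft [0.4484231  0.12319985 0.13      ]
housing 1883 [0.46087851 0.13666558 0.06023309] [0.38518023 0.07621484 0.05500452] [0.54384416 0.19658016 0.06598102]
shaft top 167 [0.44660934 0.13247939 0.1279992 ] [0.38359413 0.11965766 0.10138105] [0.4610292  0.17956701 0.13684623]
(197, 299) [0.359 0.183 0.174]
(142, 262) [0.422 0.296 0.113]
(133, 340) [0.282 0.309 0.108]
(369, 176) [ 0.601 -0.119  0.02 ]
(238, 245) [0.454 0.123 0.121]
(222, 212) [0.519 0.161 0.072]
side shaft 234 [0.45075765 0.13935064 0.12418456] [0.43959829 0.12295147 0.09028609] [0.46231903 0.14697975 0.13713763]
```

View pics/crop0.png

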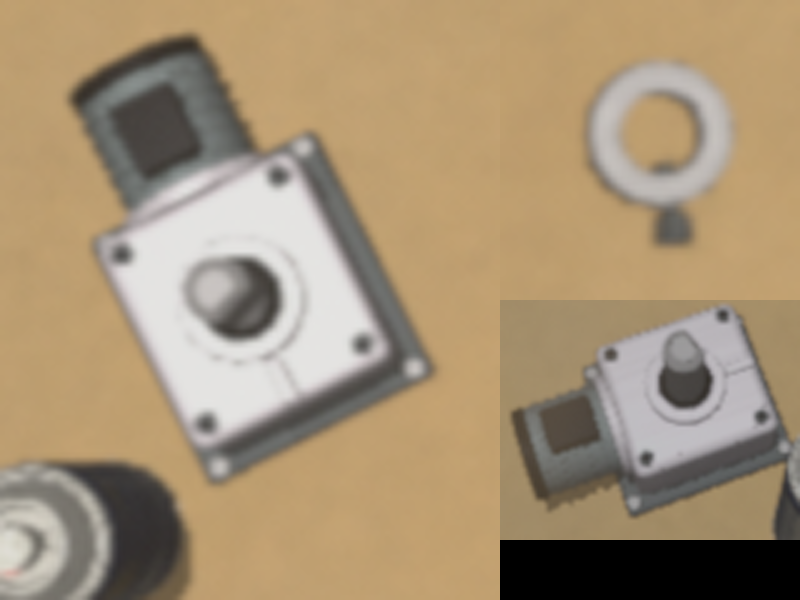

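Run:
```python
from h import *
t=cv2.imread("pics/top0.png")
hsv=cv2.cvtColor(t,cv2.COLOR_BGR2HSV)
# collar
roi=np.zeros((480,640),bool);roi[240:290,365:415]=1
low=((hsv[...,1]<70)&roi);br=(low&(hsv[...,2]>130)).astype(np.uint8);dk=(low&(hsv[...,2]<115)).astype(np.uint8)
c=max(cv2.findContours(br,0,2)[0],key=cv2.contourArea);(cx,cy),rr=cv2.minEnclosingCircle(c);el=cv2.fitEllipse(c)
v,u=np.nonzero(dk);k=v>273;sp=(u[k].mean(),v[k].mean())
C=ray("top",el[0],.018);S=ray("top",sp,.009);print("collar",el,C,"screw",sp,S,"len",np.linalg.norm((S-C)[:2]),"dir",np.degrees(np.arctan2(*(S-C)[1::-1])))
# housing top
w=((hsv[...,2]>185)&(hsv[...,1]<40)).astype(np.uint8);w[:190]=0;w[290:]=0;w[:,:205]=0;w[:,285:]=0
w=cv2.morphologyEx(w,cv2.MORPH_OPEN,np.ones((3,3)))
c=max(cv2.findContours(w,0,2)[0],key=cv2.contourArea);b=cv2.boxPoints(cv2.minAreaRect(c))
B=np.array([ray("top",p,.062) for p in b]);print("box",b.tolist(),"\n",B.round(4).tolist(),"ctr",B.mean(0))
e=np.diff(np.vstack([B,B[:1]]),axis=0);print("sides",np.linalg.norm(e,axis=1),np.degrees(np.arctan2(e[:,1],e[:,0])))
boss=ray("top",(238.6,249.6),.07);rib=ray("top",(190+285/5,190+375/5),.067);print("boss",boss,"rib",rib,np.degrees(np.arctan2(*(rib-boss)[1::-1])))
print("tip top",ray("top",(232.6,247),.135))
bar=ray("top",(190+137/5,190+60/5),.05);print("barrel end",bar)
P=pts("top",np.load("top0.npy"))
sub=P[280:320,170:225].reshape(-1,3)
for z in(.09,.12,.15,.165,.172):
    q=sub[sub[:,2]>z];print("can",z,len(q),q.min(0).round(3),q.max(0).round(3)) if len(q) else 0
Q=pts("side",np.load("side0.npy"));sub=Q[345:410,335:395].reshape(-1,3)
for z in(.09,.12,.15,.165,.172):
    q=sub[sub[:,2]>z];print("can s",z,len(q),q.min(0).round(3),q.max(0).round(3)) if len(q) else 0
m=(Q[...,2]>.095)&(Q[...,2]<.14);m[:325]=0;m[352:]=0;m[:,:305]=0;m[:,330:]=0
print("side shaft",m.sum(),Q[m].mean(0),Q[m].min(0),Q[m].max(0))
```

```text
collar ((391.2566223144531, 261.7881164550781), (23.83293342590332, 24.11985969543457), 46.916404724121094) [ 0.43120092 -0.16465988  0.018     ] screw (np.float64(393.09090909090907), np.float64(277.22727272727275)) [ 0.40096903 -0.16950438  0.009     ] len 0.030617582182075175 dir -170.8960421780544
box [[209.40000915527344, 238.80001831054688], [246.60000610351562, 220.20001220703125], [266.60003662109375, 260.20001220703125], [229.4000244140625, 278.8000183105469]] 
 [[0.4686, 0.1855, 0.062], [0.505, 0.1159, 0.062], [0.4295, 0.0764, 0.062], [0.3935, 0.1458, 0.062]] ctr [0.44914569 0.13089753 0.062     ]
sides [0.07848444 0.0851654  0.07816111 0.08491966] [ -62.35193001 -152.3468516   117.46746224   27.87157501]
boss [0.44848484 0.12865317 0.07      ] rib [0.41984641 0.11259758 0.067     ] -150.72365576240344
tip top [0.44983548 0.13032008 0.135     ]
barrel end [0.5404483  0.17431688 0.05      ]
can 0.09 1027 [ 0.332 -0.031  0.09 ] [0.394 0.217 1.215]
can 0.12 941 [ 0.332 -0.031  0.121] [0.394 0.217 1.215]
can 0.15 786 [ 0.332 -0.031  0.15 ] [0.394 0.217 1.215]
can 0.165 347 [ 0.339 -0.031  0.165] [0.394 0.208 1.215]
can 0.172 154 [ 0.343 -0.031  0.172] [0.394 0.205 1.215]
can s 0.09 1375 [0.333 0.166 0.09 ] [0.408 0.357 0.846]
can s 0.12 1254 [0.333 0.166 0.12 ] [0.408 0.357 0.846]
can s 0.15 1052 [0.333 0.166 0.15 ] [0.408 0.357 0.846]
can s 0.165 507 [0.342 0.176 0.165] [0.408 0.357 0.846]
can s 0.172 263 [0.344 0.177 0.172] [0.408 0.357 0.846]
side shaft 227 [0.45077115 0.13917784 0.12514352] [0.43959829 0.12295147 0.09526983] [0.46231903 0.14697975 0.13713763]
```

Run:
```python
from h import *
a=cv2.imread("pics/top0.png")[232:264,220:252];b=cv2.imread("pics/side0.png")[322:362,298:338]
f=lambda x:cv2.convertScaleAbs(np.uint8(255*(cv2.resize(x,(400,400),interpolation=cv2.INTER_CUBIC)/255.)**.6),alpha=1.1)
cv2.imwrite("pics/crop1.png",np.hstack([f(a),f(b)]))
```

```text
(no output)
```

View pics/crop1.png

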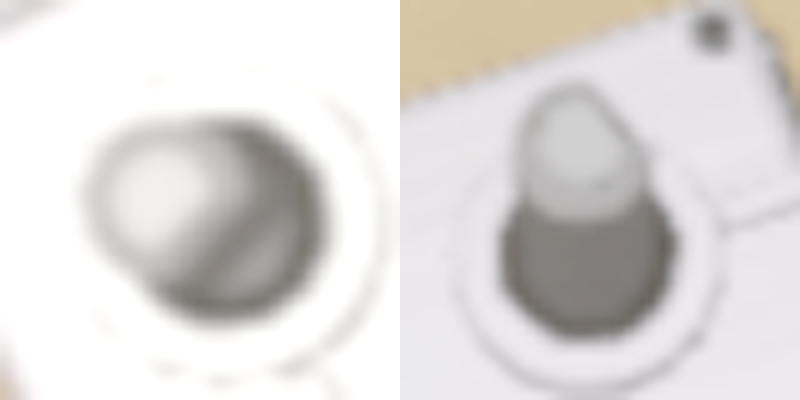

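The flat's chord runs lower-left to upper-right, from (190,295) to (285,195) in the crop. It faces about -134° in world against the front at about -152°, so the shaft is at about +18°. I move over the shaft with the fingers closing along -134°.

Request:
play_rows --commands ".306 .921 .08 0 0 .52;.306 .921 .08 0 0 .52;.306 .921 .08 0 0 .52;.306 .921 .08 0 0 .52;.306 .921 .08 0 0 .52;.306 .921 .08 0 0 .52;.306 .921 .08 0 0 .52;.306 .921 .08 0 0 .52;.306 .921 .08 0 0 .52;.306 .921 .08 0 0 .52;.306 .921 .08 0 0 .52;.306 .921 .08 0 0 .52;.306 .921 .08 0 0 .52;.306 .921 .08 0 0 .52;.306 .921 .08 0 0 .52;.306 .921 .08 0 0 .52;.306 .921 .08 0 0 .52;.306 .921 .08 0 0 .52;.306 .921 .08 0 0 .52;.306 .921 .08 0 0 .52" --grip 50

```text
time_s: 2.1
tcp_pos: [0.3947, -0.0344, 0.2434]
ee_rot: [[0.331, -0.944, -0.0], [-0.944, -0.331, 0.0], [-0.0, 0.0, -1.0]]
wrist_force: [1.0, 0.4, 0.7]
gripper_width: 0.577
gripper_force: 0.0
```

Request:
play_rows --commands ".306 .921 .08 0 0 .52;.306 .921 .08 0 0 .52;.306 .921 .08 0 0 .52;.306 .921 .08 0 0 .52;.306 .921 .08 0 0 .52;.306 .921 .08 0 0 .52;0 0 0 0 0 0;0 0 0 0 0 0"

```text
time_s: 2.9
tcp_pos: [0.4496, 0.1304, 0.2573]
ee_rot: [[0.719, -0.695, -0.002], [-0.695, -0.719, -0.001], [-0.001, 0.002, -1.0]]
wrist_force: [-1.0, -0.2, -0.1]
gripper_width: 0.571
gripper_force: 0.0
```

```bash
cat > st.py <<'E'
from h import *
s=r.sense();R=np.array(s["ee_rot"]);a=lambda v:np.degrees(np.arctan2(v[1],v[0])).round(2)
print(round(s["time_s"],2),"tcp",s["tcp_pos"].round(4),"x,y ang",a(R[:,0]),a(R[:,1]),"z",R[:,2].round(3),"F",s["wrist_force"].round(1),"M",s["moment"].round(2),"w",round(s["gripper_width"]*87,2),s["gripper_force"],np.round(s["joints"],1))
E
python3 st.py
python3 - <<'E'
from h import *
a,_=cams.capture("top");b,_=cams.capture("side");cv2.imwrite("pics/v1.png",np.hstack([a[130:430,100:500],b[150:450,150:550]]))
E
```

```text
2.9 tcp [0.4496 0.1304 0.2573] x,y ang -44.03 -134.03 z [-0.002 -0.001 -1.   ] F [-1.  -0.2 -0.1] M [-0.04  0.15 -0.01] w 49.71 0.0 [ 36.1   4.1 -14.3  -0.  -71.7   9.8]
```

View pics/v1.png

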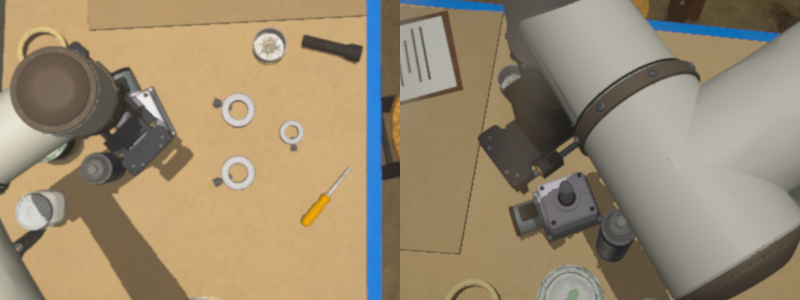

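Run:
```python
from h import *
R=np.array(r.sense()["ee_rot"]);p=r.sense()["tcp_pos"]
for nm,(hx,hy) in {"long y":(.0375,.095),"long x":(.095,.0375)}.items():
  for n,o in(("top",(100,130)),("side",(150-400,150))):
    print(nm,n,[(proj(n,p+R@np.array([sx*hx,sy*hy,-.07]))-o).round().tolist() for sx,sy in((1,1),(1,-1),(-1,-1),(-1,1))])
print([ (proj("top",p+R@np.array([0,s*.03,-.02]))-(100,130)).round() for s in(-1,1)],[ (proj("side",p+R@np.array([0,s*.03,-.02]))-(-250,150)).round() for s in(-1,1)])
```

```text
long y top [[178.0, 138.0], [86.0, 46.0], [50.0, 82.0], [141.0, 175.0]]
long y side [[603.0, 76.0], [486.0, 157.0], [520.0, 204.0], [640.0, 115.0]]
long x top [[178.0, 82.0], [142.0, 46.0], [48.0, 138.0], [85.0, 175.0]]
long x side [[544.0, 70.0], [499.0, 100.0], [589.0, 212.0], [637.0, 174.0]]
[array([106.,  99.]), array([133., 126.])] [array([548., 163.]), array([582., 138.])]
```

Request:
play_rows --commands "0 0 -.9 0 0 0;0 0 -.9 0 0 0;0 0 -.9 0 0 0;0 0 -.9 0 0 0;0 0 -.9 0 0 0;0 0 -.5 0 0 0;0 0 -.5 0 0 0;0 0 0 0 0 0;0 0 0 0 0 0"

```text
time_s: 3.9
tcp_pos: [0.4501, 0.1296, 0.0934]
ee_rot: [[0.718, -0.696, 0.0], [-0.696, -0.718, -0.0], [0.0, -0.0, -1.0]]
wrist_force: [-0.4, 0.3, 0.6]
gripper_width: 0.573
gripper_force: 0.0
```

Request:
play_rows --commands "0 0 0 0 0 0;0 0 0 0 0 0;0 0 0 0 0 0;0 0 0 0 0 0;0 0 0 0 0 0;0 0 0 0 0 0;0 0 0 0 0 0;0 0 0 0 0 0" --grip 10

```text
time_s: 4.7
tcp_pos: [0.4522, 0.1323, 0.0935]
ee_rot: [[0.719, -0.695, 0.005], [-0.695, -0.719, 0.004], [0.001, -0.006, -1.0]]
wrist_force: [3.4, 3.9, -3.3]
gripper_width: 0.221
gripper_force: 30.0
```

```bash
python3 st.py
```

```text
4.7 tcp [0.4522 0.1323 0.0935] x,y ang -44.01 -134.0 z [ 0.005  0.004 -1.   ] F [ 3.4  3.9 -3.3] M [ 1.1  -0.77 -0.  ] w 19.23 30.005376228655223 [ 36.1  13.2 -29.1  -0.  -47.4   9.9]
```

Reading 19.2 mm means the flat is between the pads, since the round would read about 24. Next I turn it to the front (-152.2°).

Request:
play_rows --commands ".013 .013 0 0 0 -.353;.013 .013 0 0 0 -.353;.013 .013 0 0 0 -.353;.013 .013 0 0 0 -.353;.013 .013 0 0 0 -.353;.013 .013 0 0 0 -.353;0 0 0 0 0 0;0 0 0 0 0 0;0 0 0 0 0 0"

```text
time_s: 5.6
tcp_pos: [0.4522, 0.1319, 0.0934]
ee_rot: [[0.467, -0.884, -0.0], [-0.884, -0.467, -0.001], [0.001, 0.001, -1.0]]
wrist_force: [-0.4, -3.6, 5.2]
gripper_width: 0.226
gripper_force: 30.0
```

```bash
python3 st.py
```

```text
5.6 tcp [0.4522 0.1319 0.0934] x,y ang -62.19 -152.19 z [-0.    -0.001 -1.   ] F [-0.4 -3.6  5.2] M [-1.22  0.3  -0.04] w 19.68 30.00177967599143 [ 36.1  13.4 -28.8   0.1 -47.8  -8.4]
```

Request:
play_rows --commands "0 0 0 0 0 0;0 0 0 0 0 0;0 0 0 0 0 0;0 0 0 0 0 0" --grip 40

```text
time_s: 6.0
tcp_pos: [0.4522, 0.1328, 0.0927]
ee_rot: [[0.466, -0.885, -0.0], [-0.885, -0.466, 0.0], [-0.0, 0.0, -1.0]]
wrist_force: [0.8, -0.1, 0.2]
gripper_width: 0.441
gripper_force: 0.0
```

Request:
play_rows --commands "0 0 0 0 0 0;0 0 0 0 0 0;0 0 0 0 0 0;0 0 0 0 0 0;0 0 0 0 0 0;0 0 0 0 0 0;0 0 0 0 0 0" --grip 10

```text
time_s: 6.7
tcp_pos: [0.452, 0.1324, 0.0929]
ee_rot: [[0.465, -0.885, -0.001], [-0.885, -0.465, -0.0], [-0.0, 0.001, -1.0]]
wrist_force: [-1.8, -1.4, 1.5]
gripper_width: 0.223
gripper_force: 30.0
```

```bash
python3 st.py;python3 st.py
```

```text
6.7 tcp [0.452  0.1324 0.0929] x,y ang -62.26 -152.26 z [-0.001 -0.    -1.   ] F [-1.8 -1.4  1.5] M [0.04 0.69 0.01] w 19.39 30.000557551538805 [ 36.2  13.4 -28.8  -0.  -47.8  -8.4]
6.7 tcp [0.452  0.1324 0.0929] x,y ang -62.26 -152.26 z [-0.001 -0.    -1.   ] F [-1.8 -1.4  1.5] M [0.04 0.69 0.01] w 19.39 30.000557551538805 [ 36.2  13.4 -28.8  -0.  -47.8  -8.4]
```

Request:
play_rows --commands "0 0 0 0 0 0;0 0 0 0 0 0;0 0 0 0 0 0;0 0 0 0 0 0" --grip 62

```text
time_s: 7.1
tcp_pos: [0.4525, 0.1326, 0.093]
ee_rot: [[0.466, -0.885, 0.0], [-0.885, -0.466, 0.0], [0.0, -0.0, -1.0]]
wrist_force: [-0.1, 0.4, -0.5]
gripper_width: 0.506
gripper_force: 0.0
```

Request:
play_rows --commands "0 0 .5 0 0 0;0 0 .95 0 0 0;0 0 .95 0 0 0;0 0 .95 0 0 0;0 0 .95 0 0 0;0 0 .95 0 0 0;0 0 0 0 0 0"

```text
time_s: 7.8
tcp_pos: [0.4547, 0.1336, 0.2548]
ee_rot: [[0.466, -0.885, 0.009], [-0.885, -0.466, 0.004], [0.0, -0.009, -1.0]]
wrist_force: [0.2, 0.0, -0.6]
gripper_width: 0.714
gripper_force: 0.0
```

Request:
play_rows --commands "-.051 -.76 -.333 0 0 -.972;-.051 -.76 -.333 0 0 -.972;-.051 -.76 -.333 0 0 -.972;-.051 -.76 -.333 0 0 -.972;-.051 -.76 -.333 0 0 -.972;-.051 -.76 -.333 0 0 -.972;-.051 -.76 -.333 0 0 -.972;-.051 -.76 -.333 0 0 -.972;-.051 -.76 -.333 0 0 -.972;-.051 -.76 -.333 0 0 -.972;-.051 -.76 -.333 0 0 -.972;-.051 -.76 -.333 0 0 -.972;-.051 -.76 -.333 0 0 -.972;0 0 0 -.091 .575 0;0 0 0 -.091 .575 0;0 0 0 0 0 0;0 0 0 0 0 0"

```text
time_s: 9.5
tcp_pos: [0.432, -0.1636, 0.1197]
ee_rot: [[-0.972, -0.159, -0.173], [-0.157, 0.987, -0.027], [0.175, 0.001, -0.985]]
wrist_force: [0.1, -0.0, -0.3]
gripper_width: 0.712
gripper_force: 0.0
```

```bash
python3 st.py
python3 - <<'E'
from h import *
a,_=cams.capture("top");b,_=cams.capture("side")
cv2.imwrite("pics/t2.png",a);cv2.imwrite("pics/s2.png",b)
z=lambda x:cv2.resize(x,(400,400),interpolation=cv2.INTER_CUBIC)
cv2.imwrite("pics/v2.png",np.hstack([z(a[222:272,212:262]),z(b[180:280,290:390])]))
E
```

```text
9.5 tcp [ 0.432  -0.1636  0.1197] x,y ang -170.85 99.14 z [-0.173 -0.027 -0.985] F [ 0.1 -0.  -0.3] M [ 0.   -0.35  0.  ] w 61.91 0.0 [  0.6  15.7 -22.3   1.6 -61.9 -82.3]
```

View pics/v2.png

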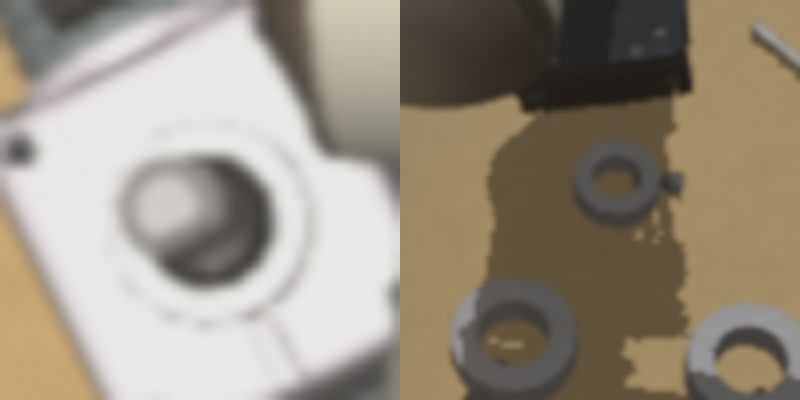

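The flat's edge now faces the rib. The small collar is clear below the gripper, so I descend and grip.

Request:
play_rows --commands "0 0 -.8 0 0 0;0 0 -.8 0 0 0;0 0 -.8 0 0 0;0 0 -.6 0 0 0;0 0 -.4 0 0 0;0 0 -.2 0 0 0;0 0 -.2 0 0 0;0 0 0 0 0 0;0 0 0 0 0 0"

```text
time_s: 10.5
tcp_pos: [0.4329, -0.1639, 0.0071]
ee_rot: [[-0.972, -0.159, -0.17], [-0.157, 0.987, -0.027], [0.173, 0.0, -0.985]]
wrist_force: [0.3, 0.4, -0.3]
gripper_width: 0.716
gripper_force: 0.0
```

```bash
python3 st.py
python3 - <<'E'
from h import *
b,_=cams.capture("side");cv2.imwrite("pics/s3.png",b)
cv2.imwrite("pics/v3.png",cv2.resize(b[180:280,290:390],(600,600),interpolation=cv2.INTER_CUBIC))
E
```

```text
10.5 tcp [ 0.4329 -0.1639  0.0071] x,y ang -170.84 99.16 z [-0.17  -0.027 -0.985] F [ 0.3  0.4 -0.3] M [ 0.05 -0.32 -0.04] w 62.27 0.0 [  0.6  24.7 -29.4   2.  -45.8 -83. ]
```

View pics/v3.png

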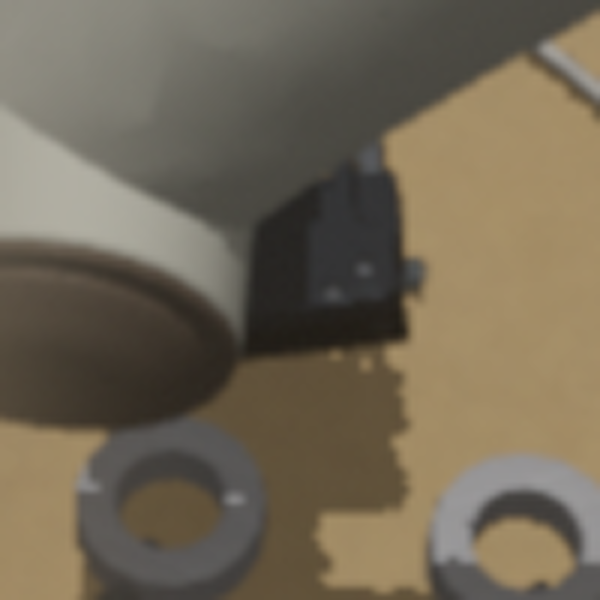

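The gripper straddles the collar, with the screw head visible at (410,272) on the free side. I close.

Request:
play_rows --commands "0 0 -.03 0 0 0;0 0 0 0 0 0;0 0 0 0 0 0;0 0 0 0 0 0;0 0 0 0 0 0;0 0 0 0 0 0;0 0 0 0 0 0" --grip 30

```text
time_s: 11.25
tcp_pos: [0.4324, -0.1639, 0.0057]
ee_rot: [[-0.972, -0.159, -0.172], [-0.157, 0.987, -0.027], [0.174, 0.0, -0.985]]
wrist_force: [-0.0, 0.4, 0.7]
gripper_width: 0.35
gripper_force: 0.0
```

```bash
python3 st.py
```

```text
11.25 tcp [ 0.4324 -0.1639  0.0057] x,y ang -170.84 99.15 z [-0.172 -0.027 -0.985] F [-0.   0.4  0.7] M [ 0.   -0.41 -0.04] w 30.43 0.0 [  0.6  24.8 -29.5   2.  -45.6 -83. ]
```

Run:
```python
from h import *
print("tcp proj side",proj("side",[.4324,-.1639,.0057]),"collar proj side",proj("side",[.4322,-.1647,.018]))
Q=pts("side",np.load("side0.npy"));sub=Q[210:240,325:365].reshape(-1,3);q=sub[(sub[:,2]>.013)&(sub[:,2]<.03)];print("side0 ring",len(q),q.min(0).round(4),q.max(0).round(4),np.median(q,0))
b,_=cams.capture("side");a,_=cams.capture("top")
cv2.imwrite("pics/v4.png",np.hstack([cv2.resize(b[180:280,290:390],(400,400),interpolation=cv2.INTER_CUBIC),cv2.resize(a[215:315,340:440],(400,400),interpolation=cv2.INTER_CUBIC)]))
```

```text
tcp proj side [343.91071532 225.54910719] collar proj side [344.27079034 222.30893518]
side0 ring 242 [ 0.3999 -0.1845  0.013 ] [ 0.4573 -0.1368  0.0213] [ 0.43327129 -0.1604515   0.0165638 ]
```

View pics/v4.png

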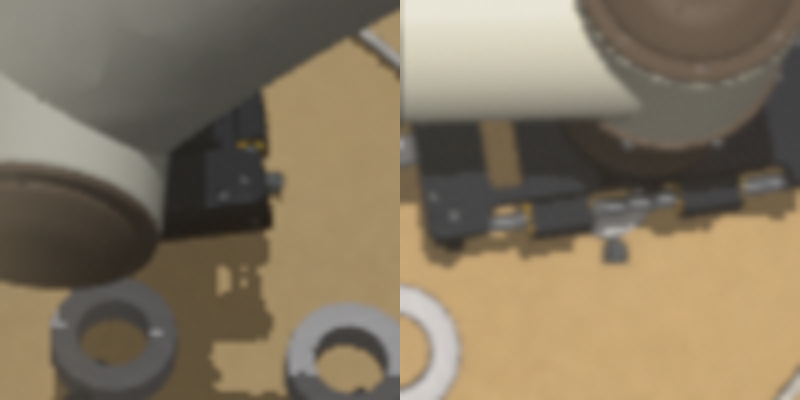

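Run:
```python
from h import *
s=r.sense();R=np.array(s["ee_rot"]);p=s["tcp_pos"];print(s["time_s"],s["gripper_width"],s["gripper_force"])
for z in(-.07,):
  for sx,sy in((1,1),(1,-1),(-1,1)):
    X=p+R@np.array([sx*.0375,sy*.095,z]);print(sx,sy,X.round(3),"top zoom",((proj("top",X)-(340,215))*4+(400,0)).round(),"side zoom",((proj("side",X)-(290,180))*4).round())
for nm,L in {"fingerL":[.0095,.030,-.02],"fingerR":[.0095,-.030,-.02]}.items():
    X=p+R@np.array(L);print(nm,((proj("top",X)-(340,215))*4+(400,0)).round())
b,d=cams.capture("top");P=pts("top",d)
for v in range(250,284,2):print(v,(P[v,370:425:3,2]*1000).round().astype(int).tolist())
```

```text
11.35 0.34413018925912653 0.0
1 1 [ 0.393 -0.074  0.081] top zoom [425. 263.] side zoom [281. 265.]
1 -1 [ 0.423 -0.262  0.081] top zoom [828. 204.] side zoom [259. -40.]
-1 1 [ 0.466 -0.062  0.068] top zoom [401. 108.] side zoom [131. 281.]
fingerL [547. 205.]
fingerR [668. 187.]
250 [118, 120, 124, 122, 210, 239, 255, 266, 297, 300, 302, 303, 303, 304, 302, 301, 297, 204, 200]
252 [125, 122, 123, 123, 122, 208, 245, 256, 267, 280, 295, 295, 296, 298, 293, 261, 236, 203, 200]
254 [125, 125, 121, 126, 123, 203, 231, 243, 251, 258, 259, 265, 267, 259, 254, 239, 204, 207, 204]
256 [124, 124, 124, 128, 126, 147, 207, 210, 238, 243, 249, 249, 248, 243, 234, 205, 210, 205, 203]
258 [118, 127, 124, 126, 128, 146, 145, 206, 210, 211, 230, 233, 213, 210, 203, 205, 203, 199, 127]
260 [111, 148, 144, 146, 145, 144, 144, 157, 203, 204, 205, 201, 200, 196, 130, 131, 129, 127, 125]
262 [143, 144, 147, 144, 148, 148, 146, 142, -2, -1, 37, 42, 122, 126, 128, 130, 128, 126, 128]
264 [145, 147, 143, 138, 128, 126, -3, -1, 121, 121, 118, 124, 124, 124, 129, 131, 129, 131, 128]
266 [-2, 128, 128, 129, 127, 130, 123, 121, 122, 122, 123, 119, 120, 127, 132, 129, 131, 127, 121]
268 [122, 128, 124, 130, 129, 127, 125, 119, 120, 14, 16, -2, -5, 115, 120, 113, -1, -1, 1]
270 [124, 128, 128, 128, 132, 131, 132, 17, 17, 17, -1, -4, -4, 0, -1, -2, -4, -2, 4]
272 [-4, 129, 128, 127, 124, 120, 18, 14, 16, -1, 3, -3, -9, -1, 1, 0, 0, 1, 0]
274 [-2, 114, 110, -3, -2, -1, -6, -4, 9, -4, -4, -3, -2, -5, 4, -1, 2, 0, -6]
276 [-3, -2, -2, -2, 1, -2, -1, 15, 14, 2, 2, 1, -3, -2, 1, -1, 0, -2, 0]
278 [-3, 3, 2, -1, -7, -4, 0, 7, 11, 0, 0, -2, -2, -5, -2, -2, -1, 2, 2]
280 [0, -8, -6, -1, -2, -1, 0, 13, 13, -2, 0, 0, -1, -2, -2, 1, 0, 0, -2]
282 [-2, -1, 0, -3, -1, -2, 0, -2, -5, 0, -1, -2, -1, 2, -6, 2, 3, -3, -8]
```

Request:
play_rows --commands "0 0 .3 0 0 0;0 0 .7 0 0 0;0 0 .9 0 0 0;0 0 .9 0 0 0;0 0 .9 0 0 0;0 0 0 0 0 0;0 0 0 0 0 0;0 0 0 0 0 0" --grip 62

```text
time_s: 12.2
tcp_pos: [0.4316, -0.1637, 0.1161]
ee_rot: [[-0.972, -0.159, -0.173], [-0.156, 0.987, -0.027], [0.175, 0.001, -0.985]]
wrist_force: [0.1, -0.4, -0.0]
gripper_width: 0.712
gripper_force: 0.0
```

```bash
python3 st.py
python3 - <<'E'
from h import *
s=r.sense();R=np.array(s["ee_rot"]);p=s["tcp_pos"]
for n in("side","top"):
    im,d=cams.capture(n);cv2.imwrite(f"pics/{n}5.png",im);L=(pts(n,d)-p)@R
    m=(abs(L[...,0])<.03)&(abs(L[...,1])<.07)&(L[...,2]>-.085)&(L[...,2]<.03)&(d>0)
    q=L[m]*1000;print(n,len(q))
    if len(q):
        H,ye,ze=np.histogram2d(q[:,1],q[:,2],bins=[np.arange(-70,71,10),np.arange(-85,31,5)]);print(ze[:-1].astype(int));[print(int(y),h.astype(int)) for y,h in zip(ye,H)]
        print("xrange",q[:,0].min(),q[:,0].max())
    v,u=np.nonzero(m)
    if len(u):print("px",u.min(),u.max(),v.min(),v.max())
    if n=="top":
        w=L.copy();P=pts(n,d);mm=(P[...,2]>.012)&(P[...,2]<.024);mm[:240]=0;mm[290:]=0;mm[:,:365]=0;mm[:,415:]=0
        if mm.any():print("collar now",P[mm].min(0),P[mm].max(0),mm.sum())
E
```

```text
12.2 tcp [ 0.4316 -0.1637  0.1161] x,y ang -170.86 99.13 z [-0.173 -0.027 -0.985] F [ 0.1 -0.4 -0. ] M [ 0.05 -0.41 -0.04] w 61.93 0.0 [  0.6  15.9 -22.6   1.6 -61.4 -82.3]
side 75
[-85 -80 -75 -70 -65 -60 -55 -50 -45 -40 -35 -30 -25 -20 -15 -10  -5   0
   5  10  15  20  25]
-70 [0 0 0 0 0 0 0 0 0 0 0 0 0 0 0 0 0 0 0 0 0 0 0]
-60 [0 0 0 0 0 0 0 0 0 0 0 0 0 0 0 0 0 0 0 0 0 0 0]
-50 [0 0 0 0 0 0 0 0 0 0 0 0 0 0 0 0 0 0 0 0 0 0 0]
-40 [0 0 0 0 0 1 2 0 2 1 0 0 0 0 0 0 0 0 0 0 0 0 0]
-30 [ 0  0  0  0  0  4 21 15 16 11  1  0  0  0  0  0  0  0  0  0  0  0  0]
-20 [0 0 0 0 0 0 0 0 0 0 0 0 0 0 0 0 0 0 0 0 0 0 0]
-10 [0 0 0 0 0 0 0 0 0 0 0 0 0 0 0 0 0 0 0 0 0 0 0]
0 [0 0 0 0 0 0 0 0 0 0 0 0 0 0 0 0 0 0 0 0 0 0 0]
10 [0 0 0 0 0 0 0 0 0 0 0 0 0 0 0 0 0 0 0 0 0 0 0]
20 [0 0 0 0 0 0 0 0 0 0 0 0 0 0 0 0 0 0 0 0 0 0 0]
30 [0 0 0 0 0 0 0 0 0 0 0 0 0 0 0 0 0 0 0 0 0 0 0]
40 [0 0 0 0 0 0 0 0 0 0 0 1 0 0 0 0 0 0 0 0 0 0 0]
50 [0 0 0 0 0 0 0 0 0 0 0 0 0 0 0 0 0 0 0 0 0 0 0]
60 [0 0 0 0 0 0 0 0 0 0 0 0 0 0 0 0 0 0 0 0 0 0 0]
xrange -12.617223850754637 8.037681070207089
px 337 347 166 207
top 9
[-85 -80 -7
[... 257 characters left out ...]
0 1 2 5 1 0 0 0 0 0 0 0 0 0 0 0 0]
-30 [0 0 0 0 0 0 0 0 0 0 0 0 0 0 0 0 0 0 0 0 0 0 0]
-20 [0 0 0 0 0 0 0 0 0 0 0 0 0 0 0 0 0 0 0 0 0 0 0]
-10 [0 0 0 0 0 0 0 0 0 0 0 0 0 0 0 0 0 0 0 0 0 0 0]
0 [0 0 0 0 0 0 0 0 0 0 0 0 0 0 0 0 0 0 0 0 0 0 0]
10 [0 0 0 0 0 0 0 0 0 0 0 0 0 0 0 0 0 0 0 0 0 0 0]
20 [0 0 0 0 0 0 0 0 0 0 0 0 0 0 0 0 0 0 0 0 0 0 0]
30 [0 0 0 0 0 0 0 0 0 0 0 0 0 0 0 0 0 0 0 0 0 0 0]
40 [0 0 0 0 0 0 0 0 0 0 0 0 0 0 0 0 0 0 0 0 0 0 0]
50 [0 0 0 0 0 0 0 0 0 0 0 0 0 0 0 0 0 0 0 0 0 0 0]
60 [0 0 0 0 0 0 0 0 0 0 0 0 0 0 0 0 0 0 0 0 0 0 0]
xrange 10.160215158797655 12.53953325763224
px 417 422 258 259
collar now [ 0.39739039 -0.18600848  0.01203068] [ 0.45462926 -0.14836522  0.02240887] 134
```

Run:
```python
from h import *
b=cv2.imread("pics/side5.png")[150:250,290:390];a=cv2.imread("pics/top5.png")[230:300,360:430]
g=lambda x:np.uint8(255*(cv2.resize(x,(400,400),interpolation=cv2.INTER_CUBIC)/255.)**.6)
cv2.imwrite("pics/v5.png",np.hstack([g(b),g(a)]))
s=r.sense();R=np.array(s["ee_rot"]);p=s["tcp_pos"]
for L in([0,.031,0],[0,-.031,0],[0,.031,-.04],[0,-.031,-.04]):
    X=p+R@np.array(L);print(L,((proj("side",X)-(290,150))*4).round(),((proj("top",X)-(360,230))*400/70+(400,0)).round())
```

```text
[0, 0.031, 0] [229. 238.] [514. 185.]
[0, -0.031, 0] [223. 137.] [707. 157.]
[0, 0.031, -0.04] [218. 192.] [522. 159.]
[0, -0.031, -0.04] [212.  89.] [723. 129.]
```

View pics/v5.png

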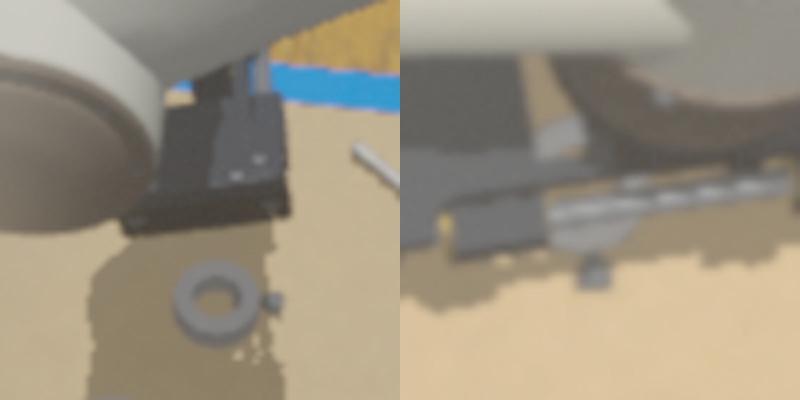

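Request:
play_rows --commands "0 0 -.8 0 0 0;0 0 -.8 0 0 0;0 0 -.7 0 0 0;0 0 -.5 0 0 0;0 0 -.3 0 0 0;0 0 0 0 0 0;0 0 0 0 0 0;0 0 -.1 0 0 0;0 0 -.1 0 0 0;0 0 0 0 0 0" --grip 30

```text
time_s: 13.3
tcp_pos: [0.4323, -0.1639, 0.0177]
ee_rot: [[-0.972, -0.159, -0.172], [-0.157, 0.987, -0.027], [0.174, 0.001, -0.985]]
wrist_force: [-0.6, 0.1, 0.3]
gripper_width: 0.35
gripper_force: 0.0
```

```bash
python3 st.py
```

```text
13.3 tcp [ 0.4323 -0.1639  0.0177] x,y ang -170.85 99.14 z [-0.172 -0.027 -0.985] F [-0.6  0.1  0.3] M [ 0.04 -0.35  0.01] w 30.47 0.0 [  0.6  23.7 -28.9   2.  -47.3 -82.9]
```

Request:
play_rows --commands "0 0 -.1 0 0 0;0 0 -.1 0 0 0;0 0 -.1 0 0 0;0 0 -.1 0 0 0;0 0 0 0 0 0;0 0 0 0 0 0"

```text
time_s: 13.9
tcp_pos: [0.4324, -0.1639, 0.0056]
ee_rot: [[-0.972, -0.159, -0.172], [-0.157, 0.987, -0.027], [0.174, 0.0, -0.985]]
wrist_force: [-0.9, -0.2, 0.2]
gripper_width: 0.347
gripper_force: 0.0
```

```bash
python3 st.py
```

```text
13.9 tcp [ 0.4324 -0.1639  0.0056] x,y ang -170.85 99.15 z [-0.172 -0.027 -0.985] F [-0.9 -0.2  0.2] M [ 0.05 -0.39  0.03] w 30.15 0.0 [  0.6  24.9 -29.5   2.  -45.6 -83. ]
```

Request:
play_rows --commands "0 0 -.1 0 0 0;0 0 -.1 0 0 0;0 0 0 0 0 0"

```text
time_s: 14.2
tcp_pos: [0.432, -0.1638, -0.0007]
ee_rot: [[-0.972, -0.159, -0.173], [-0.157, 0.987, -0.027], [0.175, 0.001, -0.985]]
wrist_force: [-0.2, 1.0, -0.6]
gripper_width: 0.341
gripper_force: 0.0
```

```bash
python3 st.py;  python3 - <<'E'
from h import *
b,d=cams.capture("side");P=pts("side",d);t,dt=cams.capture("top");T=pts("top",dt)
cv2.imwrite("pics/side6.png",b);cv2.imwrite("pics/top6.png",t)
s=r.sense();R=np.array(s["ee_rot"]);p=s["tcp_pos"]
for n,X,D in(("side",P,d),("top",T,dt)):
    L=(X-p)@R*1000;m=(abs(L[...,0])<45)&(abs(L[...,1])<60)&(L[...,2]>-60)&(L[...,2]<0)&(D>0)&(X[...,2]>.012)
    q=L[m];W=X[m];print(n,len(q))
    for a,w in list(zip(q,W))[::max(1,len(q)//25)]:print(a.round().astype(int).tolist(),(w*1000).round().astype(int).tolist())
E
```

```text
14.2 tcp [ 0.432  -0.1638 -0.0007] x,y ang -170.85 99.14 z [-0.173 -0.027 -0.985] F [-0.2  1.  -0.6] M [ 0.04 -0.3  -0.01] w 29.71 0.0 [  0.6  25.4 -29.8   2.1 -44.8 -83. ]
side 12
[28, -1, -9] [406, -170, 13]
[31, -1, -10] [404, -169, 14]
[33, -1, -9] [402, -170, 14]
[28, 2, -11] [406, -166, 15]
[30, 1, -9] [404, -167, 13]
[33, 3, -11] [402, -165, 16]
[35, 3, -10] [400, -166, 15]
[28, 3, -8] [406, -165, 13]
[30, 4, -8] [404, -165, 13]
[35, 5, -9] [399, -164, 14]
[30, 7, -9] [404, -161, 14]
[34, 6, -7] [399, -163, 13]
top 78
[9, -14, -29] [431, -179, 29]
[10, -20, -31] [431, -184, 32]
[9, -13, -18] [429, -178, 19]
[19, -9, -19] [419, -176, 22]
[19, -16, -17] [419, -182, 20]
[17, 4, -13] [417, -163, 16]
[19, -2, -15] [417, -168, 18]
[20, -8, -16] [417, -174, 19]
[20, -14, -13] [417, -180, 16]
[20, 6, -16] [415, -160, 19]
[20, 0, -14] [415, -166, 17]
[21, -6, -12] [415, -172, 15]
[21, -12, -11] [415, -179, 14]
[21, 7, -15] [413, -160, 18]
[22, 0, -13] [413, -166, 16]
[22, -6, -11] [413, -173, 14]
[23, -11, -11] [413, -178, 15]
[24, 3, -12] [411, -165, 16]
[24, -3, -13] [411, -170, 16]
[24, 9, -10] [409, -159, 14]
[25, 3, -12] [409, -164, 16]
[26, -3, -9] [409, -171, 13]
[31, 2, -8] [403, -167, 13]
[33, 0, -9] [401, -169, 15]
[35, 3, -10] [399, -167, 16]
[38, 1, -12] [397, -168, 18]
```

Request:
play_rows --commands "0 0 -.1 0 0 0;0 0 0 0 0 0;0 0 0 0 0 0"

```text
time_s: 14.6
tcp_pos: [0.4324, -0.1639, -0.0034]
ee_rot: [[-0.972, -0.159, -0.172], [-0.157, 0.987, -0.027], [0.174, 0.0, -0.985]]
wrist_force: [0.4, 0.1, 0.7]
gripper_width: 0.345
gripper_force: 0.0
```

Request:
play_rows --commands "0 0 -.1 0 0 0;0 0 0 0 0 0;0 0 0 0 0 0"

```text
time_s: 14.9
tcp_pos: [0.4323, -0.1639, -0.0064]
ee_rot: [[-0.972, -0.159, -0.172], [-0.157, 0.987, -0.027], [0.174, 0.001, -0.985]]
wrist_force: [-0.0, -0.9, 0.5]
gripper_width: 0.344
gripper_force: 0.0
```

```bash
python3 st.py
```

```text
14.9 tcp [ 0.4323 -0.1639 -0.0064] x,y ang -170.85 99.15 z [-0.172 -0.027 -0.985] F [-0.  -0.9  0.5] M [ 0.01 -0.39  0.03] w 29.9 0.0 [  0.6  26.  -30.    2.1 -43.9 -83.1]
```

Request:
play_rows --commands "0 0 -.1 0 0 0;0 0 0 0 0 0;0 0 0 0 0 0"

```text
time_s: 15.2
tcp_pos: [0.4326, -0.164, -0.0072]
ee_rot: [[-0.972, -0.16, -0.172], [-0.158, 0.987, -0.028], [0.174, -0.0, -0.985]]
wrist_force: [-1.5, 3.4, 15.8]
gripper_width: 0.348
gripper_force: 8.0
```

Request:
play_rows --commands "0 0 -.1 0 0 0;0 0 0 0 0 0;0 0 0 0 0 0"

```text
time_s: 15.5
tcp_pos: [0.4326, -0.1641, -0.0076]
ee_rot: [[-0.972, -0.162, -0.172], [-0.159, 0.987, -0.029], [0.175, -0.001, -0.985]]
wrist_force: [-6.2, 6.2, 35.7]
gripper_width: 0.346
gripper_force: 17.4
```

```bash
python3 st.py;  python3 - <<'E'
from h import *
t,dt=cams.capture("top");T=pts("top",dt);cv2.imwrite("pics/top7.png",t)
b,_=cams.capture("side");cv2.imwrite("pics/side7.png",b)
s=r.sense();R=np.array(s["ee_rot"]);p=s["tcp_pos"];L=(T-p)@R*1000
m=(abs(L[...,0])<14)&(abs(L[...,1])<50)&(L[...,2]>-50)&(dt>0)&(T[...,2]>.004)
for a,w in zip(L[m],T[m]):print(a.round().astype(int).tolist(),(w*1000).round().astype(int).tolist())
m=(T[...,2]>.012)&(T[...,2]<.023);m[:255]=0;m[276:]=0;m[:,:365]=0;m[:,415:]=0;print("ring",T[m].min(0),T[m].max(0),m.sum())
E
```

```text
15.5 tcp [ 0.4326 -0.1641 -0.0076] x,y ang -170.7 99.31 z [-0.172 -0.029 -0.985] F [-6.2  6.2 35.7] M [ 1.65  3.21 -0.36] w 30.07 17.44199353925069 [  0.6  26.1 -30.1   2.3 -43.7 -83.1]
[12, -20, -47] [432, -185, 41]
[12, -22, -48] [432, -187, 42]
[6, -13, -13] [431, -177, 6]
[8, -14, -21] [431, -178, 14]
[10, -14, -34] [431, -179, 28]
[10, -16, -32] [431, -181, 26]
[11, -18, -33] [431, -183, 27]
[12, -20, -37] [431, -184, 31]
[12, -21, -38] [431, -186, 32]
[8, -13, -13] [429, -177, 6]
ring [ 0.40535809 -0.18431489  0.01225991] [ 0.43109145 -0.15672294  0.02252814] 64
```

Contact on the collar's rim comes at TCP z ≈ -7 mm, so the fingertips sit about 25 mm behind the nominal TCP when open. I lift, turn the grip 20° (this also keeps the gripper's body off the can later), and go deeper.

Request:
play_rows --commands "0 0 .5 0 0 0;0 0 1 0 0 0;-.06 .01 0 0 0 -.787;-.06 .01 0 0 0 -.787;-.06 .01 0 0 0 -.787;0 0 0 0 0 0;0 0 0 0 0 0;0 0 0 0 0 0" --grip 62

```text
time_s: 16.4
tcp_pos: [0.4269, -0.1629, 0.0325]
ee_rot: [[-0.967, 0.191, -0.171], [0.188, 0.982, 0.034], [0.174, 0.0, -0.985]]
wrist_force: [0.1, -0.4, 0.1]
gripper_width: 0.709
gripper_force: 0.0
```

```bash
python3 st.py;  python3 - <<'E'
from h import *
for n in("top","side"):
    t,d=cams.capture(n);T=pts(n,d);cv2.imwrite(f"pics/{n}8.png",t)
    s=r.sense();R=np.array(s["ee_rot"]);p=s["tcp_pos"];L=(T-p)@R*1000
    m=(T[...,2]>.012)&(T[...,2]<.023)&(abs(T[...,0]-.43)<.06)&(abs(T[...,1]+.164)<.045);print(n,"ring",T[m].min(0).round(4),T[m].max(0).round(4),m.sum())
    m=(abs(L[...,0])<14)&(abs(abs(L[...,1])-38)<14)&(L[...,2]>-55)&(L[...,2]<0)&(d>0)
    if m.any():print("finger",L[m].min(0).round(),L[m].max(0).round(),m.sum())
E
```

```text
16.4 tcp [ 0.4269 -0.1629  0.0325] x,y ang 168.97 78.97 z [-0.171  0.034 -0.985] F [ 0.1 -0.4  0.1] M [-0.09 -0.39  0.  ] w 61.71 0.0 [ -1.7  22.5 -26.4  -2.1 -51.  -97.9]
top ring [ 0.3954 -0.1865  0.0121] [ 0.4546 -0.1409  0.0209] 128
finger [  3. -40. -52.] [ 12. -31. -25.] 11
side ring [ 0.3992 -0.1794  0.0122] [ 0.4524 -0.1363  0.0201] 120
finger [ -7. -34. -54.] [ 11. -26. -25.] 35
```

Request:
play_rows --commands "0 0 -.6 0 0 0;0 0 -.6 0 0 0;0 0 -.3 0 0 0;0 0 -.15 0 0 0;0 0 -.1 0 0 0;0 0 0 0 0 0;0 0 0 0 0 0"

```text
time_s: 17.2
tcp_pos: [0.4275, -0.163, -0.0194]
ee_rot: [[-0.966, 0.193, -0.169], [0.19, 0.981, 0.034], [0.173, 0.001, -0.985]]
wrist_force: [-0.4, 0.1, -0.1]
gripper_width: 0.713
gripper_force: 0.0
```

Request:
play_rows --commands "0 0 0 0 0 0;0 0 0 0 0 0;0 0 0 0 0 0;0 0 0 0 0 0;0 0 0 0 0 0;0 0 0 0 0 0" --grip 30

```text
time_s: 17.8
tcp_pos: [0.4271, -0.163, -0.0195]
ee_rot: [[-0.966, 0.193, -0.17], [0.19, 0.981, 0.034], [0.174, 0.0, -0.985]]
wrist_force: [-0.3, -1.2, 3.5]
gripper_width: 0.532
gripper_force: 30.0
```

```bash
python3 st.py
```

```text
17.8 tcp [ 0.4271 -0.163  -0.0195] x,y ang 168.87 78.87 z [-0.17   0.034 -0.985] F [-0.3 -1.2  3.5] M [-0.05 -0.09  0.06] w 46.31 30.00070609152317 [ -1.7  27.3 -28.8  -2.4 -43.8 -97.5]
```

Gripped (46 mm, 30 N). I lift and carry the collar above the shaft, turning the screw toward the front.

Request:
play_rows --commands "0 0 .3 0 0 0;0 0 .85 0 0 0;0 0 1 0 0 0;0 0 1 0 0 0;0 0 1 0 0 0;0 0 1 0 0 0;0 0 1 0 0 0;0 0 0 0 0 0"

```text
time_s: 18.6
tcp_pos: [0.4295, -0.1635, 0.1688]
ee_rot: [[-0.968, 0.193, -0.161], [0.19, 0.981, 0.032], [0.165, 0.001, -0.986]]
wrist_force: [0.2, -1.0, -1.7]
gripper_width: 0.534
gripper_force: 30.0
```

Request:
play_rows --commands ".058 .893 0 0 0 .198;.058 .893 0 0 0 .198;.058 .893 0 0 0 .198;.058 .893 0 0 0 .198;.058 .893 0 0 0 .198;.058 .893 0 0 0 .198;.058 .893 0 0 0 .198;.058 .893 0 0 0 .198;.058 .893 0 0 0 .198;.058 .893 0 0 0 .198;.058 .893 0 0 0 .198;0 0 0 0 0 0;0 0 0 0 0 0;0 0 0 0 0 0"

```text
time_s: 20.0
tcp_pos: [0.4455, 0.131, 0.1642]
ee_rot: [[-0.976, -0.131, -0.174], [-0.129, 0.991, -0.023], [0.175, 0.0, -0.985]]
wrist_force: [0.0, -0.4, -2.0]
gripper_width: 0.531
gripper_force: 30.0
```

```bash
python3 st.py
python3 - <<'E'
from h import *
p=r.sense()["tcp_pos"];c=np.array([.4504,.1315,p[2]+.0285])
print("pred",proj("top",c),proj("side",c),"screw",[proj(n,c+.032*np.array([-.885,-.466,0])) for n in("top","side")])
a,da=cams.capture("top");b,db=cams.capture("side");cv2.imwrite("pics/top9.png",a);cv2.imwrite("pics/side9.png",b);np.save("top9.npy",da);np.save("side9.npy",db)
u,v=proj("top",c).astype(int);x,y=proj("side",c).astype(int)
z=lambda i,u,v:cv2.resize(i[v-40:v+40,u-40:u+40],(400,400),interpolation=cv2.INTER_CUBIC)
print(u,v,x,y);cv2.imwrite("pics/v9.png",np.hstack([z(a,u,v),z(b,x,y)]))
for n,d in(("top",da),("side",db)):
    P=pts(n,d);m=(abs(P[...,2]-c[2])<.014)&(np.hypot(P[...,0]-c[0],P[...,1]-c[1])<.045)&(d>0)
    print(n,m.sum());k=m&(P[...,0]<c[0]-.022);q=P[k];print(len(q),q.mean(0) if len(q) else "")
E
```

```text
20.0 tcp [0.4455 0.131  0.1642] x,y ang -172.47 97.53 z [-0.174 -0.023 -0.985] F [ 0.  -0.4 -2. ] M [ 0.04 -0.43  0.01] w 46.22 29.999553957022727 [  33.2   13.8  -15.3   -4.6  -70.  -113.7]
pred [226.80628541 244.79574691] [315.48288905 322.30951777] screw [array([235.29073926, 261.79073788]), array([334.95222313, 315.59276944])]
226 244 315 322
top 168
59 [0.42362579 0.11971661 0.19597275]
side 0
0
```

View pics/v9.png

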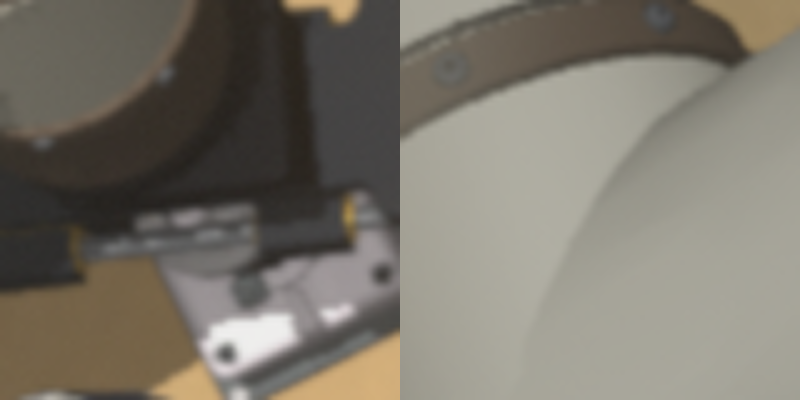

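The screw head shows at zoom (248,290), which is top px (235.6,262.0). The prediction was (235.3,261.8), so the collar is within about 1 mm and 2°. I descend.

Request:
play_rows --commands "0 0 -.5 0 0 0;0 0 -.5 0 0 0;.01 .01 -.3 0 0 0;0 0 -.1 0 0 0;0 0 -.1 0 0 0;0 0 -.1 0 0 0;0 0 -.1 0 0 0;0 0 0 0 0 0;0 0 0 0 0 0"

```text
time_s: 21.0
tcp_pos: [0.4466, 0.1321, 0.1138]
ee_rot: [[-0.976, -0.132, -0.172], [-0.13, 0.991, -0.022], [0.173, 0.001, -0.985]]
wrist_force: [-0.4, -0.7, -1.9]
gripper_width: 0.534
gripper_force: 30.0
```

```bash
python3 st.py
```

```text
21.0 tcp [0.4466 0.1321 0.1138] x,y ang -172.41 97.58 z [-0.172 -0.022 -0.985] F [-0.4 -0.7 -1.9] M [ 0.01 -0.44  0.01] w 46.42 29.99958962202072 [  33.2   16.9  -19.    -4.9  -63.1 -113.1]
```

Request:
play_rows --commands "0 0 -.07 0 0 0;0 0 -.07 0 0 0;0 0 -.07 0 0 0;0 0 0 0 0 0"

```text
time_s: 21.4
tcp_pos: [0.4462, 0.1319, 0.107]
ee_rot: [[-0.976, -0.132, -0.173], [-0.13, 0.991, -0.023], [0.175, 0.0, -0.985]]
wrist_force: [-0.2, -0.3, -0.8]
gripper_width: 0.536
gripper_force: 30.0
```

Request:
play_rows --commands "0 0 -.07 0 0 0;0 0 -.07 0 0 0;0 0 -.07 0 0 0;0 0 0 0 0 0"

```text
time_s: 21.8
tcp_pos: [0.4455, 0.1317, 0.1008]
ee_rot: [[-0.976, -0.132, -0.174], [-0.13, 0.991, -0.023], [0.176, 0.0, -0.984]]
wrist_force: [-2.7, -1.3, -4.0]
gripper_width: 0.533
gripper_force: 30.0
```

```bash
python3 st.py
```

```text
21.8 tcp [0.4455 0.1317 0.1008] x,y ang -172.44 97.56 z [-0.174 -0.023 -0.984] F [-2.7 -1.3 -4. ] M [-0.13  0.11 -0.02] w 46.34 29.9992148950696 [  33.2   17.8  -20.    -5.   -61.4 -112.9]
```

Request:
play_rows --commands "-.025 -.013 0 0 0 0;0 0 -.05 0 0 0;0 0 -.07 0 0 0;0 0 -.07 0 0 0;0 0 0 0 0 0"

```text
time_s: 22.3
tcp_pos: [0.4453, 0.1314, 0.0949]
ee_rot: [[-0.976, -0.132, -0.173], [-0.13, 0.991, -0.023], [0.175, 0.0, -0.985]]
wrist_force: [-1.1, -1.8, -2.4]
gripper_width: 0.537
gripper_force: 30.0
```

```bash
python3 st.py
```

```text
22.3 tcp [0.4453 0.1314 0.0949] x,y ang -172.43 97.57 z [-0.173 -0.023 -0.985] F [-1.1 -1.8 -2.4] M [-0.32 -0.02  0.03] w 46.73 29.999169479124248 [  33.2   18.2  -20.4   -5.   -60.6 -112.8]
```

Request:
play_rows --commands "-.005 -.015 -.08 0 0 0;0 0 -.1 0 0 0;0 0 -.1 0 0 0;0 0 -.1 0 0 0;0 0 -.1 0 0 0;0 0 -.05 0 0 0;0 0 0 0 0 0;0 0 0 0 0 0;0 0 0 0 0 0;0 0 0 0 0 0"

```text
time_s: 23.3
tcp_pos: [0.4455, 0.1312, 0.0794]
ee_rot: [[-0.976, -0.132, -0.172], [-0.13, 0.991, -0.022], [0.174, 0.001, -0.985]]
wrist_force: [-1.2, -1.4, -2.8]
gripper_width: 0.53
gripper_force: 30.0
```

```bash
python3 st.py;python3 - <<'E'
from h import *
p=r.sense()["tcp_pos"];a,d=cams.capture("top");cv2.imwrite("pics/top10.png",a);P=pts("top",d);c=np.array([.450,.131,p[2]+.0285])
pr=proj("top",c+.032*np.array([-.885,-.466,0]));print("pred screw px",pr)
m=(abs(P[...,2]-c[2])<.016)&(d>0);rad=np.hypot(P[...,0]-c[0],P[...,1]-c[1])
k=m&(rad<.042)&(rad>.026)&(P[...,0]<c[0]);v,u=np.nonzero(k);q=P[k];print("head",u.mean(),v.mean(),len(u),q.mean(0),np.degrees(np.arctan2(q[:,1].mean()-c[1],q[:,0].mean()-c[0])))
k=m&(rad<.025)&(rad>.014);q=P[k];print("ring",len(q),"z max/med",q[:,2].max() if len(q) else"",np.median(q,0) if len(q) else"")
E
```

```text
23.3 tcp [0.4455 0.1312 0.0794] x,y ang -172.43 97.57 z [-0.172 -0.022 -0.985] F [-1.2 -1.4 -2.8] M [-0.11 -0.07 -0.01] w 46.1 29.999150675721467 [  33.2   19.3  -21.5   -5.1  -58.4 -112.6]
pred screw px [242.28682166 263.40893424]
head 241.67567567567568 263.1621621621622 37 [0.42204685 0.11686859 0.11040376] -153.1816149948899
ring 96 z max/med 0.12296422601011694 [0.43277804 0.13019815 0.11486851]
```

The collar is at about 107.5 mm with its screw at -153° (front is -152°), level, held at 30 N with low contact force. I hand it in.

```bash
python3 -c "
from station import r
print(r.finish_job())"
```

```text
the job is handed in; nothing more can be done
None
```

I turned the shaft flat to the front and put the small collar over it: level, about half-way up the flat, its screw within about 1° of the front by my measurement. The gripper is still holding it, and the job is handed in; I saw no verdict.

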